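# Find the port cover that rocks and snap it home

## Robot

A 7-joint arm with a two-finger parallel gripper is mounted at the origin on the work surface. World frame = base frame: x ahead of the robot, y to its left, z up, the work surface at z = 0. Lengths are in m, angles in rad, forces in N, time in s.
With the tool pointing down it reaches from about 0.425 to 0.875 m from the base axis. Payload 4.7 kg.
Tool frame: the origin (TCP) lies on the centre line of the jaws, within the pads' length; the fingertips stand ahead of it and the grasp point (between the pads) lies 8 mm behind it (ctrl.finger_overhang is the x of the fingertips in the tool frame, in m); x points along the fingers, z is the direction in which the jaws open and shut, and the axes are right-handed (so a half turn about x gives the same grasp; the last joint's range is limited). The gripper opens to 87 mm and grips with 3 to 60 N. Pads are 19 mm wide; open, the fingers measure 117 mm over their backs; the gripper's body (75 mm by 190 mm) begins 51 mm behind the grasp point.
Start: joints at [-1.111, 0.321, -0.07, 1.45, 0.023, 1.371, -0.057], TCP at [0.28, 0.586, 0.234] pointing down, gripper open.
Joint ranges: [-2.86, 2.86], [-0.3, 2.09], [-1.38, 1.24], [0.06, 2.45], [-1.56, 4.7], [0.09, 2.05], [-2.69, 2.69]. Speed limits (rad/s): [2.57, 2.57, 3.14, 3.14, 3.14, 3.14, 3.14].

## Interface

Orientations are given as a rotation vector (axis times angle).
In Python, from bench import readout, viewer, job, nets, ctrl gives the robot as it stands.
- The arm moves only by the shell command python3 -m creep 'ROWS' [FORCE]. ROWS is JSON, a list of rows, each an object with "linear": the shift along the tool's x, y, z in m, a list of three; "twist": the turn, a rotation vector about the tool's x, y, z in degrees, a list of three; "fingers": the gripper's target within -1 to 1 (shut at 1, half-way at 0, fully open at -1). A call has 1 to 8 rows; each row is the pose to reach, as a shift and turn from the pose commanded when the call began, along the tool's axes at that moment; what a row does not reach only later rows make up. A row lasts 1/12 s, in which the tool goes at most 41.7 mm and 7.16 degrees, less where a joint would pass 70% of its speed; a pose out of reach is approached as far as the arm can. A call with a gripper value outside its range is refused whole. The fingers move at their own pace and stop on an object; FORCE is the grip in N (left out, the last holds). Time passes only in rows, so rows that repeat a pose let the fingers close. It gives the time, the measured TCP pose, the force and the opening at its end, in the units of the state.
- readout.get_state(): the state, without advancing time (a new reading comes with each control period).
- viewer.get_image(name): name is "scene" or "top" or "wrist"; returns (picture, depth): 384x512x3 uint8, red, green, blue; 384x512 float32, m along the optical axis (not along the pixel's ray), 0 where there is no reading.
- viewer.camera_params(name): a dict with "K" (3x3 intrinsics, pixels), "cam_to_world" (4x4, takes a point from camera to world coordinates). Camera axes: x right, y down, z forward; pixel columns grow to the right and rows downward; lengths in m; the calibration is good to about 2 mm. A picture is of the moment at which its call begins: read the wrist's pose just before it. camera_params takes no time and is no camera call; for the wrist camera it gives the pose at the moment of the call.
- job.close_job(): hands the job in, once; it reports no verdict.
Trained networks look in the newest picture that a camera, given by its name, has taken for a name from the list of things; names that differ only in an ending like _2 or _b are one class to them, and where a whole thing is asked for, a point or a joint stands for the part that bears it (a point fixed in the world has none). Each returns a list of dicts, best first, with "conf" (0 to 1); they miss things now and then, are a little off and sometimes report something else, mostly with a low value. They report only what shows in the picture. A call takes as long as a camera call. They do not tell look-alikes from the thing itself.
- nets.boxes_of(camera, label): "centre" ([x, y, z] in m, in world coordinates, good to about 4 mm: the middle of the surface that is visible of it).
- nets.place_of(camera, label): "centre" ([x, y, z] in m, in world coordinates, good to about 4 mm: a listed point, or the origin of a listed thing).
The state is a dict: "time": time; "joint_positions": joint angles; "qd": joint speeds; "joint_torque": joint torques, N m; "position": TCP position; "tool_rot": TCP orientation; "ft_force": force on the tool from outside, world axes, zero at the start; "torque": the same for the moment, N m; "grip_width": opening from 0.0 (shut) to 1.0 (fully open).
Only numpy, scipy, OpenCV 4.12 (cv2) and the standard library are available. Lean on these libraries where they do the work, as an engineer would, in place of code of your own. Each camera call takes 0.05 s, during which the arm holds its last target.

## Task

One of the four round snap-in covers that close the ports of the gauge manifold has not clicked home. Press each cover lightly near its edge with the tips of the closed fingers until you find the one that rocks, then press that one straight down until it is fully home and level like the others. Only press: do not lift any cover or lean hard on one, and leave the loose things on the bench where they are.

Things in the scene. Friction and masses are not known exactly. Their poses are not given: they have to be found in the camera images.
- manifold: aluminium port block 84 x 350 mm on a base plate 150 x 530 mm, fixed to the bench. Origin: on the bench under the middle of the row of ports; z up, y along the row, -x the near (robot's) side. Flat deck 72 mm above the bench. Ports at x = 0, y = -120, -40, 40, 120 mm. Two lobed knobs stand out of the near side at y = -80 and 80 mm, out to x = -82 mm, top 82 mm above the bench.
- row_middle (a point): middle of the row of ports, on the deck. A cover that is home lies flat and does not give wherever it is pressed: the finger stops at its top face, 78 mm above the bench. The loose one stands 4 mm above the deck, level at first; pressed with 3 to 8 N about 20 mm from its middle it tips 0.09 to 0.16 rad, the finger then stopping about 2 mm higher than on the others, and it may stay tipped after.
- latches (a point): middle of the row, 8 mm below the deck: level of the spring latches, two in each bore (its -y and +y sides), that snap over ridges on a cover's stem. The loose cover's ridges rest on them and it rocks about that line, most freely when pressed at its -x or +x edge. Pressed within 8 mm of its middle, tipped or level, it snaps down flat at 8 to 14 N and stays; at its edge that takes some 20 N.
- gauge_post (a point): top of the upright dial gauge (84 mm in diameter) on the manifold's -y end, 170 mm above the bench. At the +y end a pipe stub 50 mm above the bench reaches out to y = 205 mm.
- cover_a: round black-anodised snap-in cover, one of four alike: flat flange 60 mm in diameter, 6 mm thick, with a stem down in the port's bore. Origin: centre of the flange's underside; its z points out of the top face, which lies 6 mm along z. Home: origin 72 mm above the bench, z vertical. Which port it closes varies from start to start.
- cover_b: round black-anodised snap-in cover, one of four alike: flat flange 60 mm in diameter, 6 mm thick, with a stem down in the port's bore. Origin: centre of the flange's underside; its z points out of the top face, which lies 6 mm along z. Home: origin 72 mm above the bench, z vertical. Which port it closes varies from start to start.
- cover_c: round black-anodised snap-in cover, one of four alike: flat flange 60 mm in diameter, 6 mm thick, with a stem down in the port's bore. Origin: centre of the flange's underside; its z points out of the top face, which lies 6 mm along z. Home: origin 72 mm above the bench, z vertical. Which port it closes varies from start to start.
- cover_d: round black-anodised snap-in cover, one of four alike: flat flange 60 mm in diameter, 6 mm thick, with a stem down in the port's bore. Origin: centre of the flange's underside; its z points out of the top face, which lies 6 mm along z. Home: origin 72 mm above the bench, z vertical. Which port it closes varies from start to start.
- adapter: loose brass hexagon adapter standing on the bench beyond the manifold, 30 mm wide, 40 mm tall; origin at the centre of its foot. To be left alone.
- test_gauge: loose small dial gauge lying face up on the bench beyond the manifold, 64 mm in diameter, 28 mm high, brass stem along its -x; origin under the dial's centre. To be left alone.
- spanner: loose open-ended spanner, 170 mm long, 8 mm thick, lying on the bench on the near side of the manifold, its length along its x; origin under its middle. To be left alone.
- oil_bottle: loose small white bottle standing on the bench past the +y end of the manifold, 44 mm in diameter, 85 mm tall; origin at the centre of its foot. To be left alone.
Mind the look-alikes: they are no part of the job. Leave any green or pink look-alike of the cover_c alone.

How it is judged:
On the way, in this order (a step that is already met when the one before it is completed fails the run):
1. the loose cover is found: it tips by more than 0.06 rad (3.4 degrees) under the pressing fingers (((angle between cover_a's own z axis and vertical above 0.06 rad and contact force between the fingers and cover_a above 0.2 N) or (angle between cover_b's own z axis and vertical above 0.06 rad and contact force between the fingers and cover_b above 0.2 N) or (angle between cover_c's own z axis and vertical above 0.06 rad and contact force between the fingers and cover_c above 0.2 N) or (angle between cover_d's own z axis and vertical above 0.06 rad and contact force between the fingers and cover_d above 0.2 N))), for 0.1 s.
2. after that all four covers are home: flange on the deck and level (z of each of cover_a, cover_b, cover_c, cover_d in the frame of manifold below 0.0735 m and angle between each of cover_a, cover_b, cover_c, cover_d's own z axis and vertical below 0.03 rad), for 0.2 s.
At the end, for the whole second after the job is handed in: all four covers are home and at rest: each flange within 1.5 mm of the deck and level within 0.03 rad; the adapter, gauge, spanner and bottle within 20 mm of where they stood (all of step 2 and linear speed of each of cover_a, cover_b, cover_c, cover_d below 0.01 m/s and distance of each of adapter, test_gauge, spanner, oil_bottle from where it was at the start of the episode below 0.02 m); the robot touches nothing.
It fails at once if a cover is lifted: its flange more than 12 mm above the deck (z of any of cover_a, cover_b, cover_c, cover_d in the frame of manifold above 0.084 m).
It fails at once if a cover is leaned on with more than 60 N (contact force between any of the arm, the fingers and cover_a above 60 N or contact force between any of the arm, the fingers and cover_b above 60 N or contact force between any of the arm, the fingers and cover_c above 60 N or contact force between any of the arm, the fingers and cover_d above 60 N).
It fails at once if a loose thing on the bench is shifted by more than 20 mm or lifted (distance of any of adapter, test_gauge, spanner, oil_bottle from where it was at the start of the episode above 0.02 m).
It also fails if it takes over 51 s, if anything falls off the work surface, if the arm or the gripper's body presses on something with over 40 N, if the wrist force passes 120 N, or if a joint passes its speed limit or range.

## Working session

There is one attempt and no reset: what is moved stays moved. The work goes in short steps, Python scripts to look and compute and a shell command to move; the robot and the scene stay as the last step left them, time stands still between calls to the robot, and variables do not carry over. Pictures are saved under pics/ and viewed, and the job is handed in when it is done.

```bash
ls; mkdir -p pics
python3 - <<'E'
from bench import readout, viewer, job, nets, ctrl
import cv2
print(readout.get_state()); print(ctrl.finger_overhang)
for n in ["scene","top"]:
    im,d=viewer.get_image(n); cv2.imwrite(f"pics/{n}0.png",im[:,:,::-1])
    for l in ["manifold","row_middle","cover_c","gauge_post"]:
        print(n,l,[(r["conf"],r["centre"]) for r in nets.place_of(n,l)])
E
```

```text
pics
{'time': 0.0, 'joint_positions': array([-1.11094564,  0.3218262 , -0.07006277,  1.45165977,  0.0226022 ,
        1.37078532, -0.05690609]), 'qd': array([-0.0002798 ,  0.00045935,  0.00147299, -0.00209241, -0.0001658 ,
        0.00113543,  0.00108503]), 'joint_torque': array([-3.58763518e-04, -4.91280019e+01, -4.03902009e-01, -3.12525094e+01,
       -6.38051704e-02,  4.36093309e-02,  1.63722525e-04]), 'position': array([0.28006967, 0.58598825, 0.23246688]), 'tool_rot': array([-0.87600691,  1.38928254,  0.87420644]), 'ft_force': array([-0.23509737,  0.01851508,  0.0409435 ]), 'torque': array([-0.00542067, -0.03318403, -0.00802986]), 'grip_width': 0.998685704892775}
0.011
scene manifold [(0.92, [0.5792, -0.0824, 0.0025]), (0.25, [0.5811, -0.0413, 0.0715])]
scene row_middle [(0.61, [0.5759, -0.0785, 0.0703]), (0.59, [0.5786, -0.0742, 0.0623]), (0.36, [0.7098, 0.0041, -0.0033])]
scene cover_c [(0.91, [0.7008, 0.1552, 0.0376]), (0.88, [0.572, -0.1211, 0.07]), (0.8, [0.4473, 0.1389, 0.0364]), (0.7, [0.562, -0.1958, 0.071]), (0.65, [0.5919, 0.041, 0.0775]), (0.59, [0.5818, -0.0421, 0.0739]), (0.16, [0.578, -0.0804, 0.0036])]
scene gauge_post [(0.96, [0.5468, -0.3549, 0.1667])]
top manifold [(0.88, [0.5723, -0.0797, -0.0019])]
top row_middle [(0.63, [0.5791, -0.0782, 0.0702])]
top cover_c [(0.89, [0.5689, -0.1177, 0.0719]), (0.82, [0.7005, 0.159, 0.0356]), (0.8, [0.5619, -0.1977, 0.0721]), (0.77, [0.4465, 0.1405, 0.0325]), (0.66, [0.5754, -0.0328, 0.0724]), (0.66, [0.5744, -0.0791, -0.0049]), (0.52, [0.5903, 0.0409, 0.0776])]
top gauge_post [(0.76, [0.5438, -0.3515, 0.168])]
```

View pics/scene0.png

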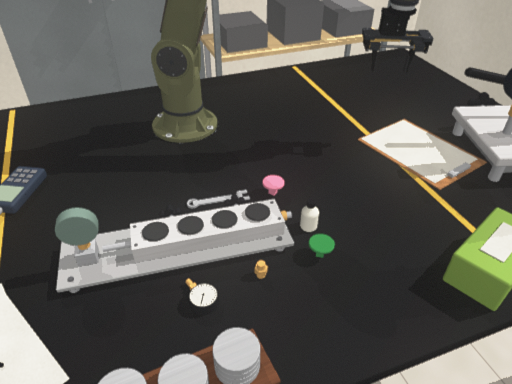

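View pics/top0.png

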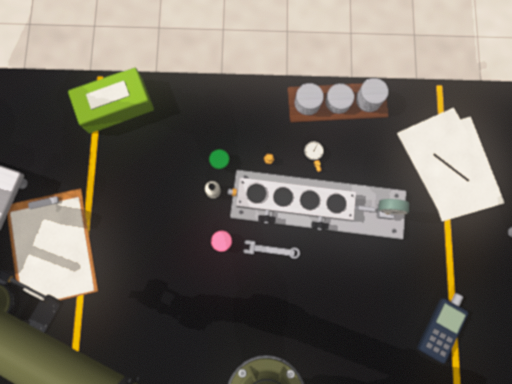

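```bash
cat > h.py <<'E'
from bench import readout, viewer, job, nets, ctrl
import numpy as np, cv2
def cloud(n):
    im,d=viewer.get_image(n); p=viewer.camera_params(n); K=p["K"];T=np.array(p["cam_to_world"])
    v,u=np.mgrid[:384,:512]
    P=np.stack([(u-K[0][2])/K[0][0]*d,(v-K[1][2])/K[1][1]*d,d],-1)@T[:3,:3].T+T[:3,3]
    P[d==0]=np.nan
    return im,P
def covers(n):
    im,P=cloud(n)
    m=(im.max(-1)<70)&(P[...,2]>0.06)&(P[...,2]<0.095)&(abs(P[...,0]-.576)<.08)&(abs(P[...,1]+.079)<.17)
    k,l,s,c=cv2.connectedComponentsWithStats(m.astype(np.uint8))
    for i in range(1,k):
        if s[i,4]<60: continue
        q=P[l==i]; print(n,c[i].round(),s[i,4],"mid",((q.min(0)+q.max(0))/2).round(4),"mean",q.mean(0).round(4),"zmed",np.median(q[:,2]).round(4),"zstd",q[:,2].std().round(4))
    d=(im.min(-1)>120)&(P[...,2]>0.06)&(P[...,2]<0.09)&(abs(P[...,0]-.576)<.06)&(abs(P[...,1]+.079)<.19)
    print("deck z",np.nanmedian(P[d][:,2]), cv2.minAreaRect(P[d][:,:2].astype(np.float32)))
E
python3 - <<'E'
from h import *
for n in ["scene","top"]: covers(n)
s=readout.get_state()
from scipy.spatial.transform import Rotation as R
print(R.from_rotvec(s["tool_rot"]).as_matrix().round(3))
for l in ["spanner","oil_bottle","test_gauge","adapter"]: print(l,[(r["conf"],r["centre"]) for r in nets.place_of("top",l)][:2])
E
```

```text
scene [234. 200.] 134 mid [0.5175 0.0061 0.0715] mean [0.5207 0.0047 0.0694] zmed 0.0672 zstd 0.006
scene [170. 211.] 141 mid [ 0.5047 -0.1521  0.0712] mean [ 0.5049 -0.152   0.0694] zmed 0.0677 zstd 0.0058
deck z 0.0715645818108982 ((0.5704982280731201, -0.0712737888097763), (0.36595407128334045, 0.10596108436584473), 84.864013671875)
top [267. 219.] 79 mid [0.5109 0.006  0.073 ] mean [0.5118 0.0055 0.071 ] zmed 0.0697 zstd 0.0062
deck z 0.0721493183971822 ((0.5666159391403198, -0.08707724511623383), (0.36409780383110046, 0.0988323763012886), 84.39655303955078)
[[ 0.    -0.902  0.431]
 [ 0.     0.431  0.902]
 [-1.    -0.     0.   ]]
spanner [(0.76, [0.4241, -0.0134, 0.0006]), (0.4, [0.588, 0.0425, 0.0749])]
oil_bottle [(0.6, [0.6035, 0.1754, 0.0012])]
test_gauge [(0.55, [0.7358, -0.1398, -0.0015]), (0.3, [0.5726, -0.0818, -0.0049])]
adapter [(0.51, [0.7069, 0.0017, 0.0023])]
```

```bash
sed -i 's/<70)&(P\[...,2\]>0.06)/<90)\&(P[...,2]>0.06)/; s/abs(P\[...,0\]-.576)<.08/abs(P[...,0]-.578)<.05/' h.py
python3 - <<'E'
from h import *
for n in ["scene","top"]:
    covers(n)
im,P=cloud("top")
for u,v in [(257,193),(283,197),(310,200),(337,203)]: print(im[v,u],P[v,u])
im,P=cloud("scene")
for u,v in [(257,212),(224,219),(190,225),(155,231)]: print(im[v,u],P[v,u])
E
```

```text
scene [257. 212.] 325 mid [0.5909 0.0389 0.0811] mean [0.593  0.0381 0.0816] zmed 0.0816 zstd 0.0014
scene [224. 219.] 332 mid [ 0.5837 -0.0412  0.0773] mean [ 0.5845 -0.0414  0.0778] zmed 0.0779 zstd 0.0013
scene [190. 225.] 349 mid [ 0.5747 -0.1203  0.0769] mean [ 0.5764 -0.1206  0.0777] zmed 0.0777 zstd 0.0013
scene [155. 231.] 371 mid [ 0.5665 -0.1992  0.0776] mean [ 0.5681 -0.1997  0.0778] zmed 0.0779 zstd 0.0013
deck z 0.07160218173449517 ((0.5698626041412354, -0.08370085060596466), (0.3685045540332794, 0.10415056347846985), 84.70218658447266)
top [256. 193.] 246 mid [0.5861 0.0375 0.0827] mean [0.5858 0.0386 0.0821] zmed 0.0821 zstd 0.0029
top [283. 196.] 246 mid [ 0.5778 -0.0403  0.0778] mean [ 0.578  -0.0403  0.078 ] zmed 0.0781 zstd 0.0029
top [309. 200.] 243 mid [ 0.569  -0.1206  0.0787] mean [ 0.5692 -0.1201  0.0783] zmed 0.0781 zstd 0.003
top [336. 203.] 243 mid [ 0.5617 -0.1993  0.0782] mean [ 0.5615 -0.1992  0.0781] zmed 0.078 zstd 0.0027
deck z 0.07206771261792255 ((0.5669487118721008, -0.08528915047645569), (0.36045041680336, 0.0985308364033699), 84.0870132446289)
[71 70 70] [0.58601154 0.03586093 0.08092206]
[74 73 73] [ 0.57640936 -0.04170151  0.07662604]
[75 71 73] [ 0.56950148 -0.12241261  0.07430122]
[73 71 72] [ 0.56130683 -0.2019353   0.07959151]
[74 72 72] [0.59372767 0.03760659 0.08182539]
[75 76 73] [ 0.58408017 -0.04122913  0.07693606]
[75 75 74] [ 0.57611645 -0.1204088   0.07740592]
[77 77 75] [ 0.56679302 -0.19901805  0.07708781]
```

```bash
python3 -m creep '[{"linear":[0,-0.494,-0.368],"twist":[0,0,0],"fingers":1},{"linear":[0,-0.494,-0.368],"twist":[0,0,0],"fingers":1},{"linear":[0,-0.494,-0.368],"twist":[0,0,0],"fingers":1},{"linear":[0,-0.494,-0.368],"twist":[0,0,0],"fingers":1},{"linear":[0,-0.494,-0.368],"twist":[0,0,0],"fingers":1},{"linear":[0,-0.494,-0.368],"twist":[0,0,0],"fingers":1},{"linear":[0,-0.494,-0.368],"twist":[0,0,0],"fingers":1},{"linear":[0,-0.494,-0.368],"twist":[0,0,0],"fingers":1}]' 20
cat > go.py <<'E'
import sys
from h import *
from scipy.spatial.transform import Rotation as R
s=readout.get_state(); Rm=R.from_rotvec(s["tool_rot"]).as_matrix()
t=np.array([float(a) for a in sys.argv[1:4]])
print("t",s["time"],"pos",s["position"].round(4),"F",s["ft_force"].round(2),"grip",round(s["grip_width"],3))
print("lin",(Rm.T@(t-s["position"])).round(4)); 
des=np.array([[0,-.9946,.104],[0,.104,.9946],[-1,0,0]])
des=np.array([[0,-.9946,.104],[0,.104,.9946],[-1,0,0]])
print("twist",np.degrees(R.from_matrix(Rm.T@des).as_rotvec()).round(2))
E
python3 go.py .567 .041 .2
```

```text
time: 1.67
position: [0.4363, 0.2896, 0.234]
tool_rot: [-0.875, 1.387, 0.875]
ft_force: [0.6, 0.6, -0.5]
grip_width: 0.479
t 1.6667 pos [0.4363 0.2896 0.234 ] F [ 0.59  0.56 -0.46] grip 0.479
lin [ 0.0339 -0.2251 -0.168 ]
twist [-19.57   0.05   0.03]
```

```bash
python3 -m creep '[{"linear":[0.03,-0.22,-0.165],"twist":[-7,0,0],"fingers":1},{"linear":[0.03,-0.22,-0.165],"twist":[-14,0,0],"fingers":1},{"linear":[0.03,-0.22,-0.165],"twist":[-19.5,0,0],"fingers":1},{"linear":[0.03,-0.22,-0.165],"twist":[-19.5,0,0],"fingers":1},{"linear":[0.03,-0.22,-0.165],"twist":[-19.5,0,0],"fingers":1},{"linear":[0.03,-0.22,-0.165],"twist":[-19.5,0,0],"fingers":1},{"linear":[0.03,-0.22,-0.165],"twist":[-19.5,0,0],"fingers":1},{"linear":[0.03,-0.22,-0.165],"twist":[-19.5,0,0],"fingers":1}]'
python3 go.py .567 .041 .11
python3 - <<'E'
from h import *
covers("wrist")
im,d=viewer.get_image("wrist"); cv2.imwrite("pics/w1.png",im[:,:,::-1])
E
```

```text
time: 2.33
position: [0.5652, 0.0375, 0.2032]
tool_rot: [-1.127, 1.265, 1.118]
ft_force: [-0.8, -0.9, 0.5]
grip_width: 0.008
t 2.3333 pos [0.5652 0.0375 0.2032] F [-0.76 -0.87  0.51] grip 0.008
lin [ 0.0932 -0.0012  0.0042]
twist [-0.77 -0.31  0.13]
wrist [262. 209.] 2041 mid [0.5833 0.0466 0.0824] mean [0.5764 0.0474 0.0823] zmed 0.0823 zstd 0.0007
wrist [ 95. 217.] 2621 mid [ 0.5681 -0.1112  0.0772] mean [ 0.5675 -0.1116  0.0778] zmed 0.0778 zstd 0.0007
wrist [181. 210.] 1706 mid [ 0.5681 -0.0321  0.0777] mean [ 0.5701 -0.0285  0.0781] zmed 0.0781 zstd 0.0007
wrist [ 21. 217.] 2029 mid [ 0.5605 -0.1832  0.0758] mean [ 0.5603 -0.1815  0.0774] zmed 0.0775 zstd 0.001
deck z 0.07199315248394389 ((0.5633007884025574, -0.046081602573394775), (0.3173283040523529, 0.10324913263320923), 84.9665298461914)
```

View pics/w1.png

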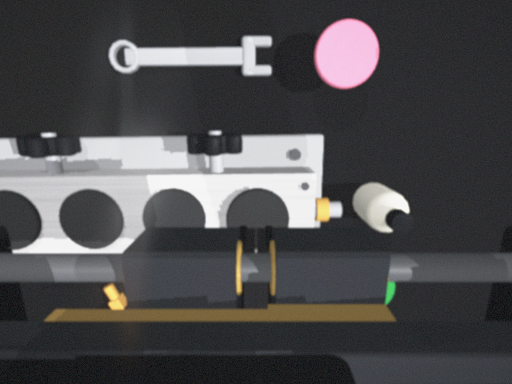

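```bash
python3 -m creep '[{"linear":[0.03,-0.001,0.002],"twist":[0,0,0],"fingers":1},{"linear":[0.06,-0.001,0.002],"twist":[0,0,0],"fingers":1},{"linear":[0.085,-0.001,0.002],"twist":[0,0,0],"fingers":1},{"linear":[0.085,-0.001,0.002],"twist":[0,0,0],"fingers":1},{"linear":[0.085,-0.001,0.002],"twist":[0,0,0],"fingers":1},{"linear":[0.085,-0.001,0.002],"twist":[0,0,0],"fingers":1}]'
python3 go.py .567 .041 .1
python3 - <<'E'
from h import *
covers("wrist")
im,d=viewer.get_image("wrist"); cv2.imwrite("pics/w2.png",im[:,:,::-1])
im,d=viewer.get_image("scene"); cv2.imwrite("pics/s2.png",cv2.resize(im[170:270,110:330,::-1],None,fx=3.5,fy=3.5))
E
```

```text
time: 2.93
position: [0.565, 0.051, 0.1203]
tool_rot: [-1.133, 1.254, 1.131]
ft_force: [0.2, 0.1, 0.8]
grip_width: 0.005
t 2.9333 pos [0.565  0.051  0.1203] F [0.23 0.09 0.84] grip 0.005
lin [ 0.0203 -0.0029 -0.0097]
twist [0.02 0.06 0.12]
wrist [ 27. 235.] 1431 mid [ 0.5558 -0.1023  0.0768] mean [ 0.5556 -0.1021  0.0782] zmed 0.0785 zstd 0.0012
wrist [116. 234.] 1586 mid [ 0.5612 -0.0402  0.0777] mean [ 0.5608 -0.0419  0.0787] zmed 0.0787 zstd 0.0007
wrist [242. 222.] 393 mid [0.5605 0.0428 0.0819] mean [0.5601 0.0438 0.0824] zmed 0.0824 zstd 0.0008
wrist [ 32. 286.] 246 mid [ 0.594  -0.1082  0.0787] mean [ 0.5936 -0.11    0.0788] zmed 0.0788 zstd 0.0006
deck z 0.07267956777441323 ((0.569518506526947, -0.015098318457603455), (0.22704944014549255, 0.10677498579025269), 84.68811798095703)
```

View pics/w2.png

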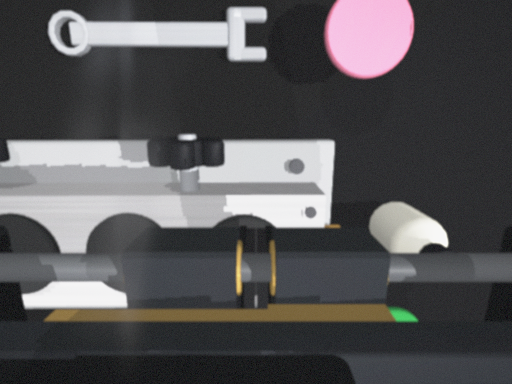

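View pics/s2.png

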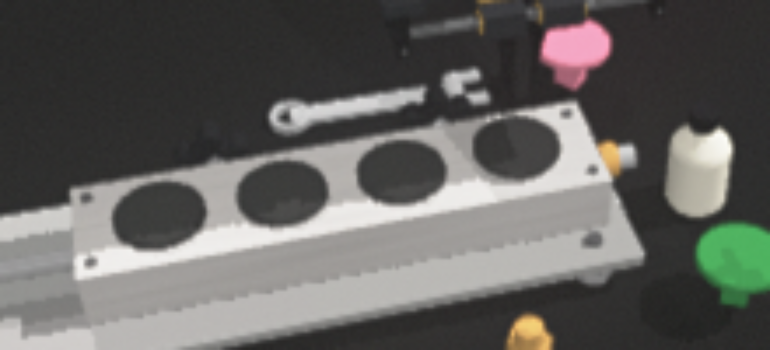

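```bash
python3 -m creep '[{"linear":[0.01,-0.003,-0.01],"twist":[0,0,0],"fingers":1},{"linear":[0.016,-0.003,-0.01],"twist":[0,0,0],"fingers":1},{"linear":[0.016,-0.003,-0.01],"twist":[0,0,0],"fingers":1},{"linear":[0.016,-0.003,-0.01],"twist":[0,0,0],"fingers":1}]'
python3 go.py .567 .041 .1
python3 - <<'E'
from h import *
covers("top")
im,P=cloud("wrist")
m=(im.max(-1)<90)&(abs(P[...,2]-.082)<.002)&(abs(P[...,1]-.04)<.04)&(abs(P[...,0]-.57)<.05)
q=P[m]; 
for y in np.arange(.01,.075,.006):
    k=q[abs(q[:,1]-y)<.003]
    if len(k): print(round(y,3),k[:,0].min().round(4))
E
python3 go.py .567 .041 .1
```

```text
time: 3.42
position: [0.5656, 0.039, 0.1018]
tool_rot: [-1.13, 1.259, 1.131]
ft_force: [0.1, 1.0, 0.3]
grip_width: 0.004
t 3.4167 pos [0.5656 0.039  0.1018] F [0.11 1.02 0.25] grip 0.004
lin [ 0.0018 -0.0012  0.0022]
twist [-0.13 -0.02 -0.08]
top [309. 200.] 266 mid [ 0.569  -0.1193  0.0784] mean [ 0.5691 -0.1195  0.0783] zmed 0.0783 zstd 0.0027
top [336. 203.] 269 mid [ 0.56   -0.1991  0.0782] mean [ 0.5609 -0.1988  0.0781] zmed 0.0782 zstd 0.0026
deck z 0.07199849009138548 ((0.5738810300827026, -0.08637188374996185), (0.36077654361724854, 0.08641712367534637), 84.06695556640625)
0.01 0.52
0.034 0.5569
0.04 0.5558
0.046 0.5559
0.052 0.5571
0.058 0.5595
t 3.5167 pos [0.5661 0.0395 0.1025] F [ 0.09 -0.41  0.09] grip 0.003
lin [ 0.0025 -0.0007  0.0016]
twist [-0.08  0.01 -0.01]
```

```bash
python3 -m creep '[{"linear":[0.004,0,0],"twist":[0,0,0],"fingers":1},{"linear":[0.008,0,0],"twist":[0,0,0],"fingers":1},{"linear":[0.009,0,0],"twist":[0,0,0],"fingers":1},{"linear":[0.01,0,0],"twist":[0,0,0],"fingers":1},{"linear":[0.01,0,0],"twist":[0,0,0],"fingers":1}]'
python3 go.py .567 .041 .09
```

```text
time: 3.93
position: [0.5658, 0.0396, 0.0925]
tool_rot: [-1.131, 1.258, 1.132]
ft_force: [-0.8, 0.5, 2.4]
grip_width: 0.006
t 3.9333 pos [0.5658 0.0396 0.0925] F [-0.81  0.52  2.35] grip 0.006
lin [ 0.0025 -0.001   0.0016]
twist [-0.06  0.   -0.04]
```

Contact at about the loose cover's height; press on in small steps.

```bash
python3 -m creep '[{"linear":[0.001,0,0],"twist":[0,0,0],"fingers":1},{"linear":[0.001,0,0],"twist":[0,0,0],"fingers":1}]'
python3 -m creep '[{"linear":[0.001,0,0],"twist":[0,0,0],"fingers":1},{"linear":[0.001,0,0],"twist":[0,0,0],"fingers":1}]'
python3 - <<'E'
from h import *
im,d=viewer.get_image("scene"); cv2.imwrite("pics/s3.png",cv2.resize(im[170:270,110:330,::-1],None,fx=3.5,fy=3.5))
im,P=cloud("scene")
m=(im.max(-1)<90)&(P[...,2]>.06)&(P[...,2]<.095)&(np.hypot(P[...,0]-.588,P[...,1]-.039)<.032)
q=P[m]
A=np.c_[q[:,0]-.588,q[:,1]-.039,np.ones(len(q))]; print(len(q),np.linalg.lstsq(A,q[:,2],rcond=None)[0])
E
```

```text
time: 4.1
position: [0.5663, 0.0395, 0.0919]
tool_rot: [-1.131, 1.257, 1.131]
ft_force: [-1.7, -0.7, 3.3]
grip_width: 0.007
time: 4.27
position: [0.5663, 0.0395, 0.0916]
tool_rot: [-1.131, 1.256, 1.131]
ft_force: [-4.3, -0.9, 8.0]
grip_width: 0.007
307 [0.00682801 0.01507214 0.08272624]
```

View pics/s3.png

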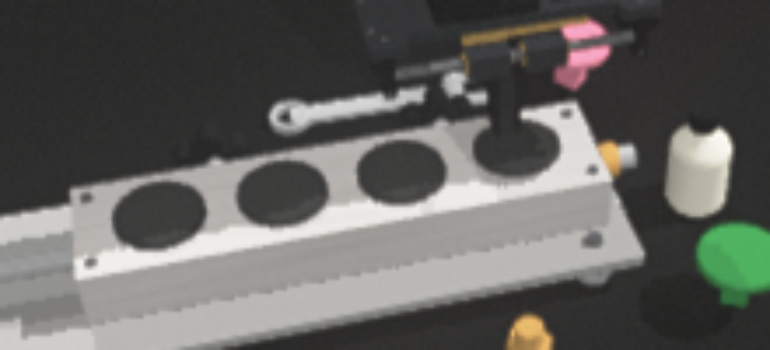

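```bash
cat > tilt.py <<'E'
from h import *
im,P=cloud("scene")
for cx,cy,xo in [(.588,.039,.587),(.588,.039,.58),(.581,-.041,.58),(.581,-.041,.574)]:
    m=(im.max(-1)<90)&(P[...,2]>.06)&(P[...,2]<.1)&(np.hypot(P[...,0]-cx-.003,P[...,1]-cy)<.027)&(P[...,0]>xo)
    q=P[m]; A=np.c_[q[:,0]-cx,q[:,1]-cy,np.ones(len(q))]; r=np.linalg.lstsq(A,q[:,2],rcond=None)[0]
    print(len(q),r.round(4),"rms",(A@r-q[:,2]).std().round(5))
E
python3 tilt.py; python3 go.py .567 .041 .09
```

```text
153 [0.0787 0.0148 0.0819] rms 0.00127
192 [0.0823 0.0167 0.0818] rms 0.00134
188 [-0.0418  0.0048  0.0782] rms 0.00135
224 [-0.032  0.001  0.078] rms 0.00131
t 4.4167 pos [0.5663 0.0395 0.0916] F [-4.23 -0.53  7.59] grip 0.002
lin [ 0.0016 -0.0005  0.0016]
twist [-0.08  0.03  0.03]
```

```bash
python3 -m creep '[{"linear":[-0.015,0,0],"twist":[0,0,0],"fingers":1},{"linear":[-0.015,0,0],"twist":[0,0,0],"fingers":1},{"linear":[-0.015,-0.01,0.001],"twist":[0,0,0],"fingers":1},{"linear":[-0.015,-0.0195,0.0015],"twist":[0,0,0],"fingers":1},{"linear":[-0.015,-0.0195,0.0015],"twist":[0,0,0],"fingers":1},{"linear":[-0.015,-0.0195,0.0015],"twist":[0,0,0],"fingers":1},{"linear":[-0.015,-0.0195,0.0015],"twist":[0,0,0],"fingers":1}]'
python3 tilt.py; python3 go.py .586 .039 .095
```

```text
time: 5.0
position: [0.5854, 0.0387, 0.1047]
tool_rot: [-1.131, 1.259, 1.132]
ft_force: [-0.3, -0.0, -0.0]
grip_width: 0.001
183 [-0.1007 -0.0199  0.0844] rms 0.00447
217 [-0.0383 -0.0194  0.0834] rms 0.00433
188 [-0.0271  0.0159  0.078 ] rms 0.00142
226 [-0.0188  0.0152  0.0779] rms 0.00138
t 5.05 pos [0.5853 0.0388 0.1049] F [-0.05  0.    0.14] grip 0.009
lin [ 0.0099 -0.0007  0.0003]
twist [-0.08 -0.02 -0.06]
```

```bash
python3 -m creep '[{"linear":[0.004,0,0],"twist":[0,0,0],"fingers":1},{"linear":[0.008,0,0],"twist":[0,0,0],"fingers":1},{"linear":[0.01,0,0],"twist":[0,0,0],"fingers":1},{"linear":[0.012,0,0],"twist":[0,0,0],"fingers":1},{"linear":[0.012,0,0],"twist":[0,0,0],"fingers":1}]'
python3 -m creep '[{"linear":[0.001,0,0],"twist":[0,0,0],"fingers":1},{"linear":[0.001,0,0],"twist":[0,0,0],"fingers":1}]'
```

```text
time: 5.47
position: [0.5855, 0.0389, 0.0935]
tool_rot: [-1.131, 1.257, 1.132]
ft_force: [-0.3, 0.9, 0.2]
grip_width: 0.004
time: 5.63
position: [0.5858, 0.0389, 0.0933]
tool_rot: [-1.131, 1.257, 1.131]
ft_force: [-1.3, 0.3, 5.1]
grip_width: 0.004
```

```bash
python3 -m creep '[{"linear":[0.001,0,0],"twist":[0,0,0],"fingers":1},{"linear":[0.001,0,0],"twist":[0,0,0],"fingers":1}]'
python3 -m creep '[{"linear":[0.001,0,0],"twist":[0,0,0],"fingers":1},{"linear":[0.001,0,0],"twist":[0,0,0],"fingers":1}]'
```

```text
time: 5.8
position: [0.5861, 0.0389, 0.0928]
tool_rot: [-1.131, 1.256, 1.131]
ft_force: [-2.3, -0.7, 7.1]
grip_width: 0.004
time: 5.97
position: [0.5865, 0.0389, 0.0923]
tool_rot: [-1.131, 1.255, 1.13]
ft_force: [-2.5, 0.4, 8.7]
grip_width: 0.01
```

```bash
python3 -m creep '[{"linear":[0.001,0,0],"twist":[0,0,0],"fingers":1},{"linear":[0.001,0,0],"twist":[0,0,0],"fingers":1}]'
python3 -m creep '[{"linear":[0.001,0,0],"twist":[0,0,0],"fingers":1},{"linear":[0.001,0,0],"twist":[0,0,0],"fingers":1}]'
```

```text
time: 6.13
position: [0.5869, 0.0389, 0.0918]
tool_rot: [-1.132, 1.255, 1.13]
ft_force: [-2.5, -0.3, 9.9]
grip_width: 0.009
time: 6.3
position: [0.5865, 0.0389, 0.0894]
tool_rot: [-1.132, 1.255, 1.13]
ft_force: [1.9, -0.1, 9.5]
grip_width: 0.006
```

```bash
python3 -m creep '[{"linear":[0.001,0,0],"twist":[0,0,0],"fingers":1},{"linear":[0.002,0,0],"twist":[0,0,0],"fingers":1},{"linear":[0.002,0,0],"twist":[0,0,0],"fingers":1}]'
python3 -m creep '[{"linear":[-0.01,0,0],"twist":[0,0,0],"fingers":1},{"linear":[-0.04,0,0],"twist":[0,0,0],"fingers":1},{"linear":[-0.08,0,0],"twist":[0,0,0],"fingers":1},{"linear":[-0.12,0,0],"twist":[0,0,0],"fingers":1},{"linear":[-0.12,0.08,0],"twist":[0,0,0],"fingers":1},{"linear":[-0.12,0.08,0],"twist":[0,0,0],"fingers":1},{"linear":[-0.12,0.08,0],"twist":[0,0,0],"fingers":1},{"linear":[-0.12,0.08,0],"twist":[0,0,0],"fingers":1}]'
python3 - <<'E'
from h import *
covers("scene"); covers("top")
im,d=viewer.get_image("scene"); cv2.imwrite("pics/s4.png",cv2.resize(im[170:270,110:330,::-1],None,fx=3.5,fy=3.5))
for l in ["spanner","oil_bottle","test_gauge","adapter"]: print(l,[(r["conf"],r["centre"]) for r in nets.place_of("scene",l)][:1])
E
python3 tilt.py; python3 go.py .5 .039 .095
```

```text
time: 6.55
position: [0.5866, 0.0389, 0.0894]
tool_rot: [-1.131, 1.255, 1.13]
ft_force: [-6.1, 0.2, 17.1]
grip_width: 0.008
time: 7.22
position: [0.5042, 0.0477, 0.2063]
tool_rot: [-1.131, 1.256, 1.133]
ft_force: [0.8, 0.4, 1.2]
grip_width: 0.01
scene [257. 214.] 321 mid [0.5936 0.0384 0.0777] mean [0.5954 0.0378 0.0776] zmed 0.0776 zstd 0.0014
scene [224. 219.] 333 mid [ 0.5827 -0.0411  0.0781] mean [ 0.5842 -0.0412  0.0776] zmed 0.0777 zstd 0.0012
scene [190. 225.] 348 mid [ 0.5748 -0.1201  0.0771] mean [ 0.5764 -0.1206  0.0777] zmed 0.0778 zstd 0.0013
scene [155. 231.] 369 mid [ 0.5673 -0.1993  0.078 ] mean [ 0.5682 -0.1998  0.0778] zmed 0.0778 zstd 0.0012
deck z 0.07155976454808982 ((0.5701795220375061, -0.07039952278137207), (0.36687955260276794, 0.10505734384059906), 83.96713256835938)
top [286. 194.] 92 mid [ 0.5854 -0.052   0.0798] mean [ 0.5867 -0.0502  0.0782] zmed 0.0785 zstd 0.0029
top [309. 200.] 250 mid [ 0.5705 -0.1207  0.0798] mean [ 0.5698 -0.1202  0.0778] zmed 0.078 zstd 0.003
top [336. 203.] 243 mid [ 0.5617 -0.1999  0.0771] mean [ 0.5615 -0.1994  0.0779] zmed 0.0778 zstd 0.0026
deck z 0.07221125734747713 ((0.5643750429153442, -0.14940953254699707), (0.2378876954317093, 0.0904608815908432), 83.83882141113281)
spanner [(0.76, [0.4263, -0.0123, 0.0005])]
oil_bottle [(0.91, [0.6051, 0.1752, -0.0027])]
test_gauge [(0.91, [0.7374, -0.134, -0.0009])]
adapter []
165 [ 0.0029 -0.0047  0.0776] rms 0.00111
208 [-0.0022 -0.0002  0.0777] rms 0.00115
179 [-0.0226  0.0019  0.078 ] rms 0.00141
221 [-0.0186  0.0026  0.078 ] rms 0.0014
t 7.6167 pos [0.5067 0.0471 0.2063] F [-0.18 -0.24 -0.19] grip 0.003
lin [ 0.1113  0.0058 -0.0087]
twist [-0.09 -0.03 -0.01]
```

View pics/s4.png

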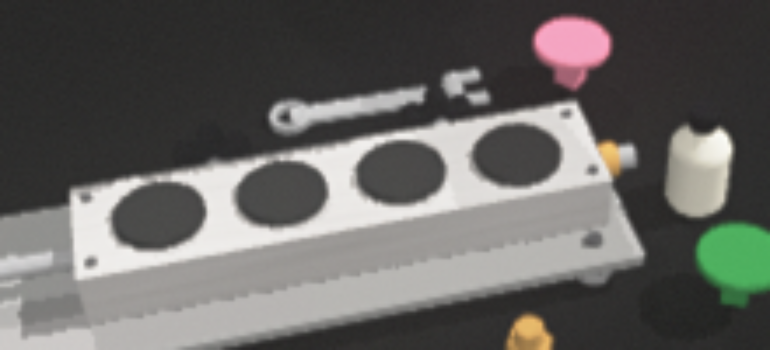

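The picture shows all four covers flat at the same height; the pressed one is at (516,155) in the crop. The spanner, bottle and adapter stand as before.

```bash
python3 -c "
from bench import job; print(job.close_job())"
```

```text
the job is handed in; nothing more can be done
None
```

The loose cover was the one at the manifold's +y end (about x 0.587, y 0.039 in the world frame), and it is now fully home. I handed the job in at about 7.6 s; it reports no verdict.

- **Finding it:** depth images showed its top face at 82 mm and the other three at 78 mm, so I pressed that one first. I therefore did not press the other three. About 21 mm from its middle on the near side, at about 8 N, it tipped by roughly 0.12 rad. That figure is the scene-camera slope after taking off the offset seen on a neighbouring cover.
- **Pressing it home:** pressed at its middle, it snapped down at about 10 N. I then pressed on to about 17 N to make sure it stayed.
- **Last checks:** in the scene camera all four tops lie at 77.6 to 77.8 mm. The pressed cover's fitted slope is at most 0.005 rad, against about 0.02 on the untouched neighbour, which is the noise of the fit. The arm stands about 0.12 m above the covers with no contact force.
- **Loose things:** the spanner and bottle were found within about 3 mm of their first fix, and the test gauge within about 6 mm, near the networks' 4 mm error.
- **What failed or disagreed:** the network did not find the adapter in the last picture, though it is visible there where it stood. The arm hid the pressed cover from the top camera at the end, so its final level rests on the scene camera and the finger height. The cameras differed by up to 6 to 8 mm in the covers' x.

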